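Lock the crispbread box

TASK

The lid is on the clear crispbread box and its far teal flap is locked already; lock the other three by pushing each down with the fingertips until it lies flat against the box's side: first its opposite, on the long side nearest you, so that the seal beds evenly, then the left end, then the right end. Press gently, do not lift or tip the box, leave it standing about where it is (it may creep a centimetre or two), and leave the other things alone.

Things in the scene. Friction and masses are not known exactly. Their poses are not given: they have to be found in the camera images.
- food_box: clear lidded food box full of crispbread, loose, about 0.8 kg. Origin: centre of its underside; z up, x across it (away from the robot, turned up to 0.5 rad), y along it (to the left). Body 88 (x) by 150 mm (y), lid 94 x 156, lid top at z = 64. The flaps hinge on the lid's edges at z = 58, at mid-side; hinge lines at y = +78 (left), y = -78 (right), x = -47 (near), x = +47 mm (far)
- flap_near (a joint): angle (rad) of the teal flap on the long side nearest the robot (-x of the box): 0 = locked, hanging flat against the side, 1.57 = level; begins at 1.3 to 1.8. Stays where it is left; about 2 N near its free edge turns it. 62 mm wide, 26 mm from hinge to free edge, 3 mm thick. Locked, its outside is 4 mm outside the hinge line, the free edge at box z = 32 mm
- near_edge (a point): middle of the free edge of the near flap (moves with it), 26 mm from its hinge line
- flap_left (a joint): angle (rad) of the teal flap on the short left end (+y of the box): 0 = locked, hanging flat against the side, 1.57 = level; begins at 1.3 to 1.8. Stays where it is left; about 2 N near its free edge turns it. 52 mm wide, 26 mm from hinge to free edge, 3 mm thick. Locked, its outside is 4 mm outside the hinge line, the free edge at box z = 32 mm
- left_edge (a point): middle of the free edge of the left flap (moves with it), 26 mm from its hinge line
- flap_right (a joint): angle (rad) of the teal flap on the short right end (-y of the box): 0 = locked, hanging flat against the side, 1.57 = level; begins at 1.3 to 1.8. Stays where it is left; about 2 N near its free edge turns it. 52 mm wide, 26 mm from hinge to free edge, 3 mm thick. Locked, its outside is 4 mm outside the hinge line, the free edge at box z = 32 mm
- right_edge (a point): middle of the free edge of the right flap (moves with it), 26 mm from its hinge line
- flap_far (a joint): angle (rad) of the fourth flap, on the long far side (+x of the box): like the near one, but already locked, at 0, and to be left so. Room: wall cupboards hang over the back of the worktop, underside at z = 0.47 m, their front 0.08 to 0.10 m beyond the box's centre; a door post and partition close the right end of the worktop at y = -0.30 m (x from 0.45 m on)
- salt_shaker: glass salt shaker with a grey top, 44 mm across, 90 mm tall; a bystander, loose; origin at its underside
- spice_jar: spice jar with a green cap, 46 mm across, 106 mm tall; a bystander, loose; origin at its underside
- ramekin_white: cream fluted ramekin, 66 mm across, 40 mm tall; a bystander, loose; origin at its underside
- tomato_tin: tin can, 58 mm across, 72 mm tall; a bystander, loose; origin at its underside
- cakefork: steel cake fork lying flat, 145 x 20 mm; a bystander, loose; origin at its underside

How it is judged:
On the way, in this order (a step that is already met when the one before it is completed fails the run):
1. the near flap is pushed down flat (value of joint flap_near below 0.15 rad), for 0.1 s.
2. the left flap is pushed down flat (value of joint flap_left below 0.15 rad), for 0.1 s.
3. the right flap is pushed down flat (value of joint flap_right below 0.15 rad), for 0.1 s.
At the end, for the whole second after the job is handed in: all four flaps lie within 0.15 rad of flat against the sides, closed in the order near, left, right (the far one stays locked); the box stands flat and at rest on the worktop, within 35 mm of where it began (value of joint each of flap_near, flap_left, flap_right, flap_far below 0.15 rad and distance of food_box from where it was at the start of the episode below 0.035 m and angle between food_box's own z axis and vertical below 0.03 rad and height (world z) of food_box below 0.004 m and linear speed of food_box below 0.01 m/s); the robot touches nothing.
It fails at once if the box is pressed hard (over 22 N) (contact force between the fingers and food_box above 22 N).
It fails at once if the box is pushed with something other than the fingers (over 3 N) (contact force between the arm and food_box above 3 N).
It fails at once if the box is lifted or tipped (underside 12 mm up, or 0.15 rad) (height (world z) of food_box above 0.012 m or angle between food_box's own z axis and vertical above 0.15 rad).
It fails at once if the box is shoved more than 50 mm (distance of food_box from where it was at the start of the episode above 0.05 m).
It fails at once if a bystander is moved by more than 15 mm (distance of any of salt_shaker, spice_jar, ramekin_white, tomato_tin, cakefork from where it was at the start of the episode above 0.015 m).
It also fails if it takes over 56 s, if anything falls off the work surface, if the arm or the gripper's body presses on something with over 40 N, if the wrist force passes 120 N, or if a joint passes its speed limit or range.

ROBOT

A 7-joint arm with a two-finger parallel gripper is mounted at the origin on a cart in front of the work surface, level with it; the furniture and walls round the work are solid. World frame = base frame: x ahead of the robot, y to its left, z up, the work surface at z = 0. Lengths are in m, angles in rad, forces in N, time in s.
With the tool pointing down it reaches from about 0.425 to 0.925 m from the base axis. Payload 6.8 kg.
Tool frame: the origin (TCP) lies at the very end of the fingers, on their centre line; the grasp point (between the pads) lies 19 mm behind it; z points along the fingers, y is the line along which they close (so a half turn about z gives the same grasp; the last joint's range is limited). The gripper opens to 85 mm and grips with 20 to 120 N. Pads are 22 mm wide; open, the fingers measure 114 mm over their backs; the gripper's body (76 mm by 85 mm) begins 54 mm behind the grasp point. The pads swing forward as they close: fully open they stand 13 mm farther back than shut.
Start: joints at [1.046, 0.477, 0.022, 1.555, -0.011, 1.109, -0.083], TCP at [0.273, -0.617, 0.231] pointing down, gripper open.
Joint ranges: [-2.96, 2.96], [-0.34, 2.1], [-1.41, 1.46], [0.24, 2.44], [-1.37, 4.51], [0.17, 1.92], [-2.96, 2.96]. Speed limits (rad/s): [2.39, 2.39, 3.14, 3.14, 3.14, 3.14, 3.14].

INTERFACE

Orientations are given as a unit quaternion [w, x, y, z].
In Python, from station import bot gives the robot as it stands. The module is installed in compiled form; this text tells all that it offers.
- The arm moves only by the shell command python3 -m jog 'ROWS' [OPENING] [FORCE]. ROWS is JSON, a list of rows, each a list of 4 numbers: the shift along the tool's x, y, z in cm, then the turn about the tool's z in rad. In form: [[x, y, z, spin], ...]. A call has 1 to 20 rows; each row is the pose to reach, as a shift and turn from the pose commanded when the call began, along the tool's axes at that moment; what a row does not reach only later rows make up. A row lasts 1/12 s, in which the tool goes at most 41.7 mm and 7.16 degrees, less where a joint would pass 70% of its speed; a pose out of reach is approached as far as the arm can. A call with a gripper value outside its range is refused whole. OPENING is the closure, from -1 (fully open) to 1 (shut), set as the call begins (- or left out, the last holds). The fingers move at their own pace and stop on an object; FORCE is the grip in N (left out, the last holds). Time passes only in rows, so rows that repeat a pose let the fingers close. It gives the time, the measured TCP pose, the force, the opening and the grip force at its end, in the units of the state.
- bot.get_obs(): the state, without advancing time (a new reading comes with each control period).
- bot.read_camera(name): name is "scene" or "top" or "wrist"; returns a dict with "pixels" (480x640x3 uint8, red, green, blue), "depth" (480x640 float32, m along the optical axis (not along the pixel's ray), 0 where there is no reading), "fovy" (degrees; the focal length in pixels is half the picture's height over the tangent of half this angle, whatever the lens; pixels are square), "cx", "cy" (the principal point, pixels), "pose" (4x4, takes a point from camera to world coordinates). Camera axes: x right, y down, z forward; pixel columns grow to the right and rows downward; lengths in m; the calibration is good to about 2 mm. The wrist camera is an equidistant fisheye: a pixel r from the principal point sees the ray r / f radians off the axis. A picture is of the moment at which its call begins.
- bot.hand_in(): hands the job in; it is judged then, once.
The state is a dict: "t": time; "q": joint angles; "joint_vel": joint speeds; "joint_torque": joint torques, N m; "eef_pos": TCP position; "tool_rot": TCP orientation; "contact_force": force on the tool from outside, world axes, zero at the start; "torque": the same for the moment, N m; "gripper_width": opening from 0.0 (shut) to 1.0 (fully open); "grasp_force": force on a finger pad.
Only numpy, scipy, OpenCV 4.12 (cv2) and the standard library are available. Lean on these libraries where they do the work, as an engineer would, in place of code of your own. Each camera call takes 0.05 s, during which the arm holds its last target. There are 200 camera calls.

## Working session

There is one attempt and no reset: what is moved stays moved. The work goes in short steps, Python scripts to look and compute and a shell command to move; the robot and the scene stay as the last step left them, time stands still between calls to the robot, and variables do not carry over. Pictures are saved under pics/ and viewed, at most 10 in all, crops included, and the job is handed in when it is done.

```bash
mkdir -p pics; cat > h.py <<'E'
import numpy as np,cv2
from station import bot
from scipy.spatial.transform import Rotation as R
def cloud(c):
    h,w=c["depth"].shape; f=h/2/np.tan(np.radians(c["fovy"])/2)
    u,v=np.meshgrid(np.arange(w),np.arange(h)); d=c["depth"]
    P=np.stack([(u-c["cx"])/f*d,(v-c["cy"])/f*d,d],-1)
    T=np.array(c["pose"]); return P@T[:3,:3].T+T[:3,3]
def teal(c):
    H=cv2.cvtColor(c["pixels"],cv2.COLOR_RGB2HSV)
    return (H[...,0]>80)&(H[...,0]<100)&(H[...,1]>90)&(H[...,2]>50)&(c["depth"]>0)
def rot():
    q=bot.get_obs()["tool_rot"]; return R.from_quat([q[1],q[2],q[3],q[0]]).as_matrix()
E
python3 - <<'E'
from h import *
o=bot.get_obs(); print(o["t"],o["eef_pos"],rot().round(3))
for n in["scene","top"]:
    c=bot.read_camera(n); cv2.imwrite(f"pics/{n}0.png",c["pixels"][...,::-1]); np.savez(f"{n}0.npz",**c)
    print(n,np.array(c["pose"]).round(3).tolist(),c["fovy"])
    m=teal(c).astype(np.uint8); k,l,s,_=cv2.connectedComponentsWithStats(m); W=cloud(c)
    for i in range(1,k):
        if s[i,4]>40: p=W[l==i]; print(s[i],p.mean(0).round(4),p.min(0).round(4),p.max(0).round(4))
E
```

```text
0.0 [ 0.2730069  -0.61668241  0.23033746] [[ 0.914  0.405 -0.001]
 [ 0.405 -0.914  0.002]
 [-0.    -0.002 -1.   ]]
scene [[-0.55, -0.423, 0.72, -0.387], [-0.835, 0.277, -0.475, 0.685], [0.002, -0.863, -0.506, 0.695], [0.0, 0.0, 0.0, 1.0]] 44.719046325445994
[372 217  18   8  58] [ 0.5046 -0.056   0.0599] [ 0.4824 -0.0655  0.0569] [ 0.5288 -0.0456  0.0629]
[308 239  21  14 125] [0.4856 0.1234 0.063 ] [0.46   0.1111 0.0585] [0.5211 0.137  0.0662]
[356 238  27  15 219] [0.4366 0.0261 0.0582] [ 0.4215 -0.0071  0.0331] [0.4549 0.0583 0.0632]
top [[0.019, -0.997, 0.081, 0.458], [-1.0, -0.019, -0.003, 0.088], [0.004, -0.081, -0.997, 1.105], [0.0, 0.0, 0.0, 1.0]] 50.29649225637682
[319 234  29   5  64] [0.5467 0.0361 0.0596] [0.5427 0.0067 0.0481] [0.5525 0.0645 0.0676]
[372 243  15  26 316] [ 0.5082 -0.0596  0.0594] [ 0.4834 -0.0745  0.0507] [ 0.5353 -0.0441  0.0657]
[285 251  15  26 344] [0.4892 0.119  0.0623] [ 0.4638  0.104  -0.002 ] [0.515  0.1357 0.0699]
[323 281  31  16 402] [0.4404 0.0234 0.059 ] [ 0.4244 -0.007  -0.0005] [0.4561 0.0527 0.0663]
```

View pics/scene0.png

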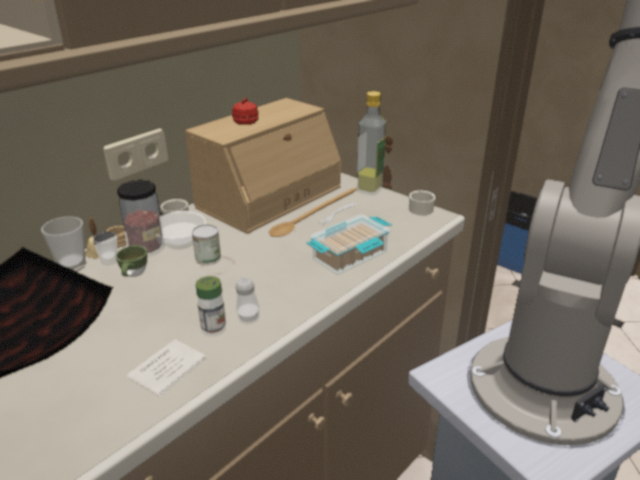

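View pics/top0.png

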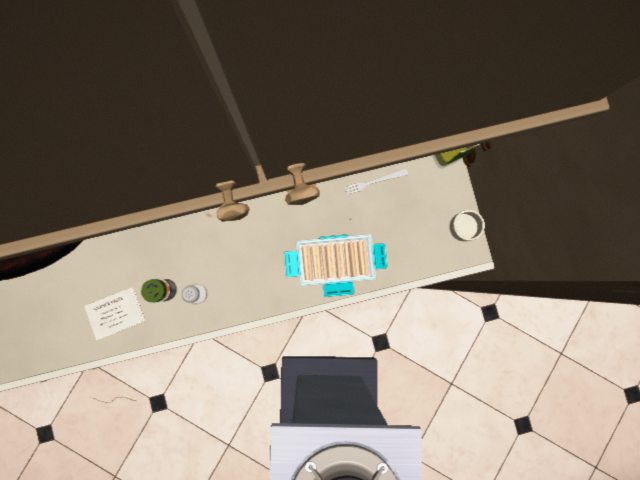

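```bash
python3 - <<'E'
from h import *
for n in["scene","top"]:
    c=dict(np.load(f"{n}0.npz")); W=cloud(c); m=teal(c).astype(np.uint8); k,l,s,_=cv2.connectedComponentsWithStats(m)
    for i in range(1,k):
        if s[i,4]>40:
            p=W[(l==i)]; p=p[p[:,2]>.04]; print(n,len(p),cv2.minAreaRect((p[:,:2]*1000).astype(np.float32)), np.median(p,0).round(4))
# objects at height on worktop
W=cloud(dict(np.load("top0.npz")))
m=((W[...,2]>.012)&(W[...,2]<.15)&(W[...,0]>.3)&(W[...,0]<.8)&(abs(W[...,1])<.4)).astype(np.uint8)
k,l,s,_=cv2.connectedComponentsWithStats(m)
for i in range(1,k):
    if s[i,4]>60:
        p=W[l==i]; print(s[i],p.min(0).round(3),p.max(0).round(3))
E
```

```text
scene 58 ((505.19708251953125, -56.10126876831055), (46.7735595703125, 18.760988235473633), 5.090537071228027) [ 0.5044 -0.0565  0.0598]
scene 125 ((490.48193359375, 124.07473754882812), (60.32060623168945, 24.97381019592285), 2.1096065044403076) [0.4857 0.1229 0.0629]
scene 218 ((437.7098693847656, 25.655948638916016), (26.465612411499023, 64.34353637695312), 7.016573429107666) [0.4365 0.0262 0.0582]
top 64 ((546.520751953125, 35.36235046386719), (5.358301162719727, 58.222198486328125), 6.522799015045166) [0.5473 0.0358 0.0595]
top 316 ((508.6322326660156, -59.7196044921875), (51.534645080566406, 27.058923721313477), 6.56187629699707) [ 0.508  -0.0593  0.0594]
top 340 ((489.60150146484375, 118.7739486694336), (51.82530975341797, 27.35266876220703), 6.143318176269531) [0.4894 0.1188 0.063 ]
top 400 ((440.5238952636719, 23.20383071899414), (27.365741729736328, 60.71551513671875), 5.954329013824463) [0.4404 0.0237 0.0594]
[ 433  142   98  155 4891] [ 0.434 -0.331  0.012] [ 0.736 -0.181  0.15 ]
[ 285  234  103   63 4550] [ 0.424 -0.076  0.048] [0.553 0.133 0.071]
[146 279  31  23 634] [0.408 0.363 0.013] [0.453 0.4   0.111]
[182 284  26  20 415] [0.404 0.298 0.013] [0.444 0.336 0.095]
```

The scene view shows the clear box at about (350,240), with the shaker and jar well to its left and the post to its right. The top view has the box at (337,262) and its flaps at (339,289), (292,263) and (380,256). The two views agree to about 4 mm: box centre is about (0.499, 0.030), yaw 0.106, flaps at z≈0.06. Next I travel to a point above the near flap with the gripper shut and aligned to the box.

```bash
python3 -m jog '[[2,-2.6,0,0.0155],[4,-5.2,0,0.031],[6,-7.8,0,0.0465],[8,-10.4,0,0.062],[10,-13,0,0.0775],[12,-15.7,0,0.093],[14,-18.3,0,0.1085],[16,-20.9,0,0.124],[18,-23.5,0,0.14],[20,-26.1,0,0.155],[22,-28.7,0,0.17],[24,-31.3,0,0.186],[26,-33.9,0,0.2],[28,-36.5,0,0.217],[30,-39.1,0,0.233],[32,-41.8,0,0.25],[34,-44.4,0,0.264],[36,-47,0,0.28],[38,-49.6,0,0.295],[39.9,-52.2,0,0.31]]' 1 20
python3 -m jog '[[0,0,2,0],[0,0,4,0],[0,0,6,0],[0,0,6,0],[0,0,6,0]]'
python3 - <<'E'
from h import *
print(rot().round(3)); 
c=bot.read_camera("wrist");cv2.imwrite("pics/w1.png",c["pixels"][...,::-1])
E
```

```text
t: 1.77
eef_pos: [0.4267, 0.0232, 0.2313]
tool_rot: [0.0, 0.999, 0.053, -0.0]
contact_force: [0.6, -0.4, -0.2]
gripper_width: 0.003
grasp_force: 0.0
t: 2.18
eef_pos: [0.4259, 0.0215, 0.1707]
tool_rot: [-0.0, 0.999, 0.054, -0.001]
contact_force: [-0.4, 0.1, 0.5]
gripper_width: 0.003
grasp_force: 0.0
[[ 0.994  0.107 -0.003]
 [ 0.107 -0.994  0.   ]
 [-0.003 -0.    -1.   ]]
```

View pics/w1.png

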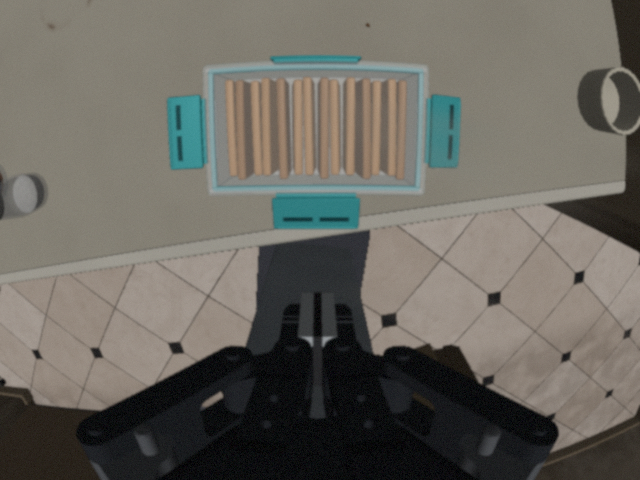

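The wrist view shows the box square to the tool. The near flap is at (317,212), straight ahead of the fingers at column 317. The left flap is at (185,132) and the right at (445,131). I'll refine the box position from this close view.

```bash
python3 - <<'E'
from h import *
c=bot.read_camera("wrist"); f=240/np.tan(np.radians(c["fovy"])/2);T=np.array(c["pose"])
print(T[:3,3].round(3))
u,v=np.meshgrid(np.arange(640),np.arange(480)); a,b=(u-c["cx"]),(v-c["cy"]); r=np.hypot(a,b)+1e-9; t=r/f
d=c["depth"]; P=np.stack([a/r*np.tan(t)*d,b/r*np.tan(t)*d,d],-1); W=P@T[:3,:3].T+T[:3,3]
m=teal(c).astype(np.uint8); k,l,s,_=cv2.connectedComponentsWithStats(m)
for i in range(1,k):
    if s[i,4]>150:
        p=W[l==i]; q=p[(p[:,2]>.03)]; print(s[i],cv2.minAreaRect((q[:,:2]*1000).astype(np.float32)),np.median(q,0).round(4), np.linalg.lstsq(np.c_[q[:,:2],np.ones(len(q))],q[:,2],rcond=None)[0].round(2))
E
```

```text
[0.506 0.031 0.315]
[271  58  89   6 505] ((546.5687255859375, 36.66419982910156), (4.942508220672607, 59.74232864379883), 5.8668951988220215) [0.5464 0.0366 0.06  ] [-0.83 -0.09  0.52]
[ 168   97   39   74 2582] ((489.5217590332031, 120.62274169921875), (51.218441009521484, 27.378257751464844), 5.869641304016113) [0.4898 0.1204 0.0628] [-0.01  0.09  0.06]
[ 425   97   35   71 2092] ((509.1292419433594, -57.85005187988281), (50.15235137939453, 26.54214096069336), 5.940773963928223) [ 0.5097 -0.0566  0.0594] [-0.02  0.23  0.08]
[ 273  195   86   35 2906] ((440.5693359375, 24.974653244018555), (27.13089370727539, 61.161041259765625), 6.178348064422607) [0.4412 0.0251 0.0593] [ 0.21  0.02 -0.03]
```

Refined centre is (0.4998, 0.0314), yaw 0.107. The fingers are at box x = -74, y = -2 mm. Next I descend and fold the near flap.

```bash
python3 -m jog '[[0,0.1,2.5,0],[0,0.1,5,0],[0,0.1,7.5,0],[0,0.1,9.5,0],[0,0.1,10.5,0],[0,0.1,11,0],[0,0.1,11,0]]'
python3 -m jog '[[0,0,0.4,0],[0,0,0.8,0],[0.1,0,1.2,0],[0.2,0,1.6,0],[0.3,0,2,0],[0.3,0,2.2,0],[0.3,0,2.2,0]]'
```

```text
t: 2.87
eef_pos: [0.4273, 0.0206, 0.0614]
tool_rot: [0.0, 0.999, 0.053, 0.0]
contact_force: [-0.2, -0.1, 0.4]
gripper_width: -0.0
grasp_force: 0.0
t: 3.45
eef_pos: [0.4294, 0.0209, 0.0387]
tool_rot: [0.0, 0.999, 0.053, -0.001]
contact_force: [-0.6, -0.4, 1.2]
gripper_width: -0.004
grasp_force: 0.0
```

```bash
python3 -m jog '[[0.2,0,0.1,0],[0.4,0,0.2,0],[0.6,0,0.2,0],[0.8,0,0.2,0],[0.8,0,0.2,0]]'
python3 -m jog '[[0.1,0,0,0],[0.2,0,0,0],[0.2,0,0,0]]'
```

```text
t: 3.87
eef_pos: [0.438, 0.0217, 0.0372]
tool_rot: [0.0, 0.999, 0.053, -0.0]
contact_force: [-1.9, -0.5, -1.0]
gripper_width: 0.0
grasp_force: 1.0
t: 4.12
eef_pos: [0.4397, 0.0219, 0.0372]
tool_rot: [0.0, 0.999, 0.053, -0.0]
contact_force: [-2.2, -0.4, -1.8]
gripper_width: -0.001
grasp_force: 1.3
```

```bash
python3 -m jog '[[0.1,0,0,0],[0.2,0,0,0],[0.2,0,0,0]]'
python3 -m jog '[[0.1,0,0,0],[0.1,0,0,0],[0.2,0,0,0],[0.2,0,0,0]]'
python3 - <<'E'
from h import *
c=bot.read_camera("scene");cv2.imwrite("pics/s2.png",cv2.resize(c["pixels"][200:280,290:400,::-1],None,fx=6,fy=6))
E
```

```text
t: 4.37
eef_pos: [0.442, 0.0222, 0.0373]
tool_rot: [0.0, 0.999, 0.053, 0.0]
contact_force: [-2.3, -0.8, -2.3]
gripper_width: -0.0
grasp_force: 1.3
t: 4.7
eef_pos: [0.444, 0.0225, 0.0373]
tool_rot: [-0.0, 0.999, 0.053, 0.0]
contact_force: [-2.8, -0.9, -1.7]
gripper_width: 0.0
grasp_force: 1.3
```

View pics/s2.png

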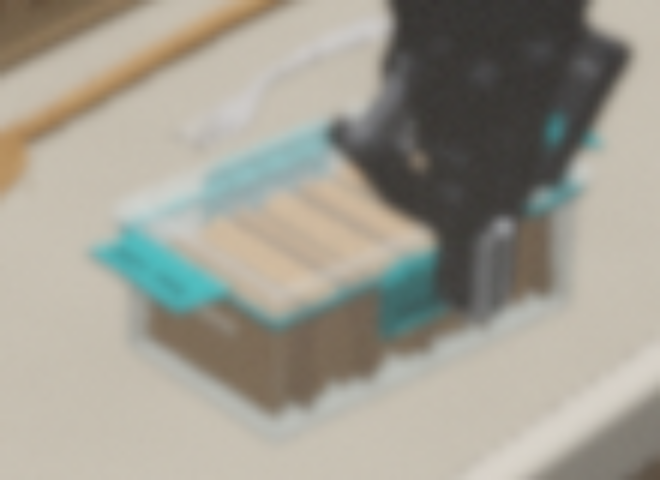

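The near flap hangs nearly flat under the fingers (crop 410,295), and the force is still only about 3 N. I'll press a little more and check from the wrist camera whether the box moved.

```bash
cat >> h.py <<'E'
def flaps():
    c=bot.read_camera("wrist"); f=240/np.tan(np.radians(c["fovy"])/2);T=np.array(c["pose"])
    u,v=np.meshgrid(np.arange(640),np.arange(480)); a,b=(u-c["cx"]),(v-c["cy"]); r=np.hypot(a,b)+1e-9; t=r/f
    d=c["depth"]; P=np.stack([a/r*np.tan(t)*d,b/r*np.tan(t)*d,d],-1); W=P@T[:3,:3].T+T[:3,3]
    m=teal(c).astype(np.uint8); k,l,s,_=cv2.connectedComponentsWithStats(m)
    for i in range(1,k):
        if s[i,4]>100:
            p=W[l==i]; q=p[(p[:,2]>.02)]; z=cv2.minAreaRect((q[:,:2]*1000).astype(np.float32))
            print(s[i],np.round(z[0],1),np.round(z[1],1),round(z[2],1),np.median(q,0).round(4),q[:,2].min().round(4))
    return c
E
python3 -m jog '[[0.1,0,0,0],[0.1,0,0,0],[0.2,0,0,0],[0.2,0,0,0]]'
python3 -c "
from h import *
c=flaps(); cv2.imwrite('pics/w3.png',c['pixels'][...,::-1])"
```

```text
t: 5.08
eef_pos: [0.446, 0.0227, 0.0373]
tool_rot: [-0.0, 0.999, 0.053, 0.0]
contact_force: [-2.9, 0.0, -1.5]
gripper_width: -0.002
grasp_force: 1.4
[ 218   27  185   16 1991] [553.7  37.5] [ 5.5 61.1] 6.1 [0.5536 0.0373 0.06  ] 0.0553
[ 514  115   60  135 5924] [516.  -56.9] [51.1 28.4] 5.7 [ 0.5165 -0.0548  0.0596] 0.0543
[  40  117   71  135 7466] [496.5 121.3] [51.6 28.7] 5.8 [0.4976 0.1204 0.0627] 0.0586
[232 303 159   8 938] [457.3  27.2] [12.2 60.7] 9.2 [0.4592 0.0266 0.0605] 0.0482
```

View pics/w3.png

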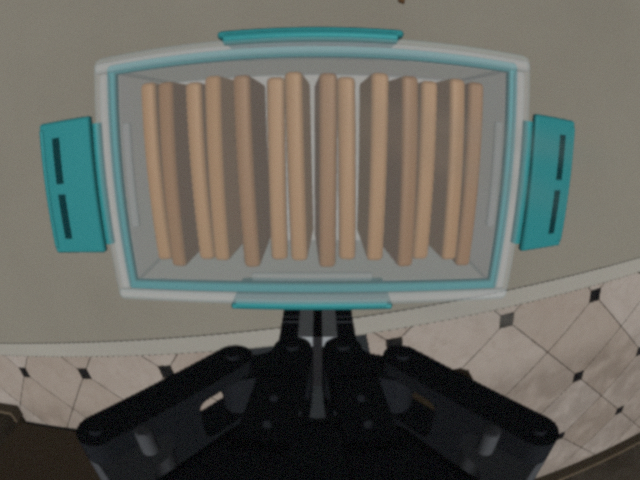

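The wrist view shows the near flap folded to a thin strip at (312,300), like the far one at (310,36). The box has crept 7 mm and the fingers are 61 mm from its centre, which fits a flat flap. I'll back off and rise to check.

```bash
python3 -m jog '[[-0.8,0,0,0],[-1.6,0,0,0],[-1.6,0,-2,0],[-1.6,0,-5,0],[-1.6,0,-8,0],[-1.6,0,-11,0],[-1.6,0,-13,0],[-1.6,0,-13,0],[-1.6,0,-13,0]]'
python3 -c "
from h import *
c=flaps()
c=bot.read_camera('scene'); m=teal(c).astype(np.uint8);W=cloud(c);k,l,s,_=cv2.connectedComponentsWithStats(m)
for i in range(1,k):
    if s[i,4]>40:
        p=W[l==i];p=p[(p[:,2]>.02)&(p[:,2]<.075)]; pb=(p-[.5063,.0322,0])@np.array([[.994,-.107,0],[.107,.994,0],[0,0,1]]); print(s[i],pb.min(0).round(4),pb.max(0).round(4))
    
cv2.imwrite('pics/s4.png',cv2.resize(c['pixels'][200:280,290:400,::-1],None,fx=6,fy=6))"
```

```text
t: 5.88
eef_pos: [0.4307, 0.0209, 0.1685]
tool_rot: [0.0, 0.999, 0.053, 0.002]
contact_force: [-0.1, 0.3, -0.0]
gripper_width: -0.004
grasp_force: 0.0
[269  53  90   7 503] [553.8  37.2] [ 4.9 59.7] 6.7 [0.5536 0.0369 0.0599] 0.0555
[ 165   93   39   75 2618] [496.6 121.4] [51.1 27.3] 5.9 [0.4967 0.1212 0.0628] 0.0586
[ 425   92   35   73 2192] [516.1 -57.1] [50.6 27.1] 6.0 [ 0.5165 -0.056   0.0593] 0.0541
[271 191  86   7 461] [458.9  27.1] [ 5.3 59.6] 6.1 [0.4589 0.0274 0.06  ] 0.0552
[370 216  17   8  57] [-0.0272 -0.0991  0.0557] [ 0.0186 -0.0774  0.0641]
[353 237  21  17 129] [-0.0555 -0.0301  0.0387] [-0.0462  0.0285  0.0612]
[306 238  21  13 122] [-0.0278  0.0804  0.0599] [0.0245 0.1042 0.0659]
```

View pics/s4.png

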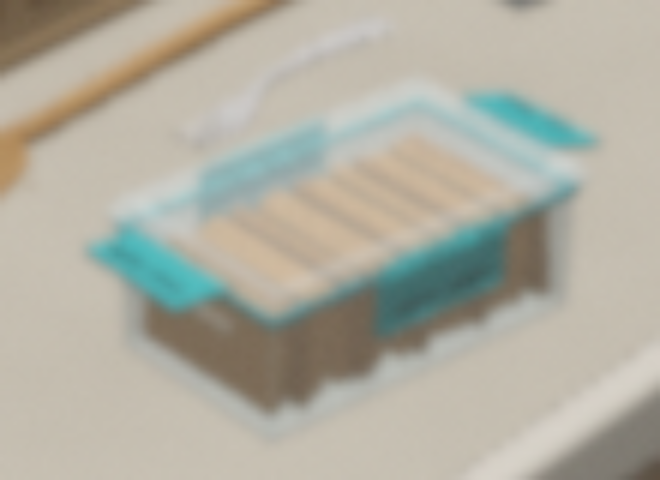

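The crop shows the near flap hanging flat at (445,280), and the wrist camera gives it the same 5 mm footprint as the locked far one. Now the left end.

```bash
python3 -m jog '[[1.5,-2.2,0,0],[3,-4.4,0,0],[4.5,-6.6,0,0],[6,-8.8,0,0],[7.6,-11.2,0,0],[7.6,-11.2,2.5,0],[7.6,-11.2,5,0],[7.6,-11.2,7.5,0],[7.6,-11.2,9,0],[7.6,-11.2,9.6,0],[7.6,-11.2,9.6,0]]'
python3 -m jog '[[0,0,0.4,0],[0,0,0.8,0],[0,0,1.2,0],[0,0.1,1.6,0],[0,0.2,2,0],[0,0.3,2.4,0],[0,0.4,2.8,0],[0,0.5,3.2,0],[0,0.6,3.5,0],[0,0.6,3.5,0]]'
```

```text
t: 6.9
eef_pos: [0.4916, 0.14, 0.0689]
tool_rot: [0.0, 0.999, 0.054, -0.002]
contact_force: [0.3, 0.1, -0.0]
gripper_width: 0.0
grasp_force: 0.0
t: 7.73
eef_pos: [0.4938, 0.1339, 0.0356]
tool_rot: [0.0, 0.999, 0.053, -0.001]
contact_force: [-0.0, -0.3, -0.2]
gripper_width: -0.002
grasp_force: 0.0
```

```bash
python3 -c "
from h import *
c=flaps(); cv2.imwrite('pics/w5.png',c['pixels'][...,::-1])"
```

```text
[ 489  194  134   31 2157] [554.2  28.9] [ 7.9 80.7] 4.9 [0.554  0.0428 0.0579] 0.0338
[396 219  41  14 111] [543.7 106.8] [ 4.1 14.4] 21.2 [0.5438 0.1073 0.0607] 0.0593
[ 340  254   55  102 3542] [505.  117.4] [36.7 18.2] 8.5 [0.5081 0.1169 0.0557] 0.038
```

View pics/w5.png

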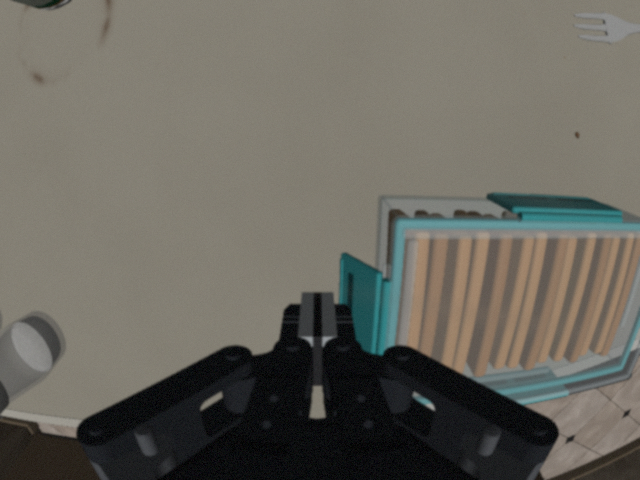

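The left flap, at (360,300), is sloping down against the right side of the fingers. I'll press it inward.

```bash
python3 -m jog '[[0,0.2,0,0],[0,0.4,0,0],[0,0.6,0,0],[0,0.8,0,0],[0,0.8,0,0]]'
python3 -m jog '[[0,0.15,0,0],[0,0.3,0,0],[0,0.3,0,0]]';python3 -m jog '[[0,0.15,0,0],[0,0.3,0,0],[0,0.3,0,0]]'
python3 -c "
from h import *
flaps()"
```

```text
t: 8.2
eef_pos: [0.4951, 0.1263, 0.0363]
tool_rot: [-0.0, 0.999, 0.053, 0.0]
contact_force: [-0.6, 1.8, -0.7]
gripper_width: -0.003
grasp_force: 1.1
t: 8.45
eef_pos: [0.4954, 0.1232, 0.0364]
tool_rot: [0.0, 0.999, 0.053, 0.0]
contact_force: [0.3, 2.2, -0.2]
gripper_width: -0.002
grasp_force: 1.2
t: 8.7
eef_pos: [0.4957, 0.1201, 0.0363]
tool_rot: [0.0, 0.999, 0.053, 0.0]
contact_force: [-0.1, 3.3, -0.8]
gripper_width: -0.002
grasp_force: 1.2
[ 480  193  136   31 2231] [555.9  16.6] [ 7.6 85.6] 4.4 [0.5552 0.0359 0.058 ] 0.0339
[386 219  71   5 134] [545.9  90.5] [ 1.7 25.1] 7.4 [0.5457 0.0924 0.0607] 0.0595
[ 339  252   42  104 2619] [507.2 105.8] [35.3 14.4] 8.3 [0.5105 0.1056 0.0573] 0.0363
```

```bash
python3 -m jog '[[0,0.15,0,0],[0,0.3,0,0],[0,0.3,0,0]]'; python3 -m jog '[[0,0.1,0,0],[0,0.2,0,0],[0,0.2,0,0]]'
python3 -c "
from h import *
flaps();c=bot.read_camera('top'); m=teal(c).astype(np.uint8);W=cloud(c);k,l,s,_=cv2.connectedComponentsWithStats(m)
for i in range(1,k):
    if s[i,4]>15: p=W[l==i]; print(s[i],p.mean(0).round(4))
"
```

```text
t: 9.0
eef_pos: [0.496, 0.1172, 0.0363]
tool_rot: [0.0, 0.999, 0.053, -0.0]
contact_force: [0.0, 2.7, -1.1]
gripper_width: -0.002
grasp_force: 1.1
t: 9.25
eef_pos: [0.4962, 0.1153, 0.0363]
tool_rot: [0.0, 0.999, 0.053, -0.0]
contact_force: [-0.7, 2.2, -1.0]
gripper_width: -0.004
grasp_force: 1.2
[ 481  193  135   32 2199] [555.5  23.8] [ 6.3 61.6] 6.1 [0.5557 0.0306 0.058 ] 0.0339
[394 219  98   5 197] [547.2  77.4] [ 1.5 36.4] 5.5 [0.5472 0.0786 0.0607] 0.0589
[ 339  252   43  104 2565] [507.8 100.9] [34.9 14.5] 6.9 [0.511  0.1008 0.0574] 0.0357
[326 230  29   5  65] [0.5554 0.0216 0.0596]
[379 239  15  26 314] [ 0.5173 -0.0734  0.0593]
[352 277   8   3  20] [ 0.4621 -0.0044  0.1246]
```

Finger offset from the box is now constant (half-thickness about 15 mm), so the flap is against its stop and the box has crept about 15 mm in -y. I'll back off and check.

```bash
python3 -m jog '[[0,-0.8,0,0],[0,-1.8,0,0],[0,-1.8,-3,0],[0,-1.8,-6,0],[0,-1.8,-9,0],[0,-1.8,-12,0],[-3,1,-13,0],[-6,5,-13,0],[-6,8,-13,0],[-6,10,-13,0],[-6,10,-13,0]]'
python3 -c "
from h import *
c=flaps(); cv2.imwrite('pics/w6.png',c['pixels'][...,::-1])"
```

```text
t: 10.27
eef_pos: [0.4467, 0.0051, 0.1664]
tool_rot: [0.001, 0.999, 0.05, -0.0]
contact_force: [0.0, 0.4, -0.5]
gripper_width: -0.001
grasp_force: 0.0
[262  72  91   7 524] [555.5  23.1] [ 4.5 59.9] 5.9 [0.5554 0.0227 0.0599] 0.0558
[ 420  110   35   74 2165] [517.8 -71.3] [50.9 26.4] 6.5 [ 0.5182 -0.0701  0.0595] 0.054
[190 114  10  71 423] [499.3  96.5] [11.7 49. ] 87.4 [0.4999 0.0964 0.0597] 0.0384
[267 211  86   6 441] [460.8  12.4] [ 5.4 60. ] 5.6 [0.4609 0.0111 0.0601] 0.0557
```

View pics/w6.png

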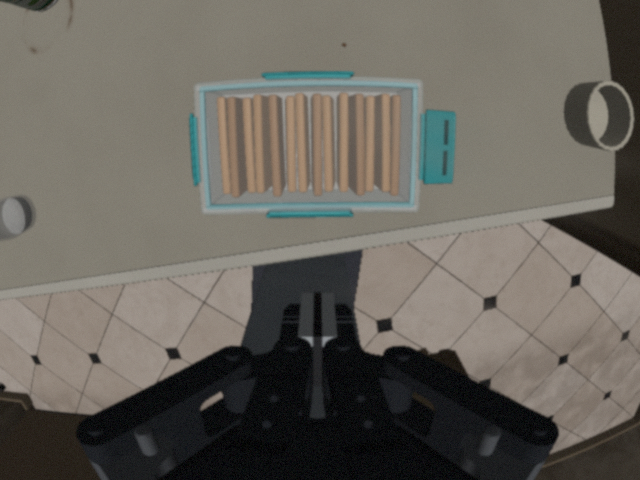

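The left flap strip at (195,150) looks folded, but is it slightly wider (10 px) than the near/far strips (6 px)? I'll look at its profile in the box frame.

```bash
python3 - <<'E'
from h import *
for n in["scene","top"]:
    c=bot.read_camera(n); m=teal(c).astype(np.uint8);W=cloud(c);k,l,s,_=cv2.connectedComponentsWithStats(m)
    for i in range(1,k):
        if s[i,4]>12:
            p=W[l==i]; pb=(p-[.508,.0178,0])@np.array([[.9945,-.105,0],[.105,.9945,0],[0,0,1]])
            print(n,s[i],pb.mean(0).round(4),pb.min(0).round(4),pb.max(0).round(4))
c=bot.read_camera("wrist"); f=240/np.tan(np.radians(c["fovy"])/2);T=np.array(c["pose"])
print(T[:3,3])
m=teal(c)
rows=[(r,*np.where(m[r,150:230])[0][[0,-1]]+150) for r in range(120,182,10)]; print(rows)
cv2.imwrite('pics/w7.png',cv2.resize(c['pixels'][60:230,170:290,::-1],None,fx=3.5,fy=3.5))
def px(pb):
    R_=np.array([[.9945,-.105],[.105,.9945]]); w=np.r_[R_@pb[:2]+[.508,.0178],pb[2]]
    q=T[:3,:3].T@(w-T[:3,3]); t=np.arctan2(np.hypot(*q[:2]),q[2]); return (c["cx"],c["cy"])+f*t*q[:2]/np.hypot(*q[:2])
for a in(0,.15,.3,.5,.8): print(a,px(np.array([0,.080+.026*np.sin(a),.058-.026*np.cos(a)])).round(1),"lid",px(np.array([0,.078,.061])).round(1))
E
```

```text
scene [374 214  17   8  53] [-0.004  -0.0867  0.0599] [-0.026  -0.0967  0.0547] [ 0.0231 -0.0773  0.0633]
scene [358 235  20  17 131] [-0.0506  0.0025  0.0509] [-0.0549 -0.0287  0.0373] [-0.0469  0.032   0.0616]
scene [316 238  17  18 176] [-0.0032  0.0845  0.0486] [-0.0282  0.0767  0.035 ] [0.0218 0.0912 0.0614]
top [326 230  29   5  66] [ 0.0476 -0.0016  0.0595] [ 0.045  -0.0307  0.0536] [0.0504 0.0276 0.0638]
top [379 239  13  13 111] [ 0.0149 -0.0875  0.0755] [-0.0168 -0.1048  0.0537] [ 0.0255 -0.0168  0.5005]
top [299 247   8  25 153] [-0.0007  0.0809  0.0526] [-0.0251  0.0743  0.0361] [0.0245 0.0877 0.0644]
[0.52659401 0.02005121 0.30956339]
[(120, np.int64(198), np.int64(204)), (130, np.int64(198), np.int64(204)), (140, np.int64(199), np.int64(205)), (150, np.int64(199), np.int64(205)), (160, np.int64(200), np.int64(206)), (170, np.int64(201), np.int64(206)), (180, np.int64(202), np.int64(207))]
0 [212.1 146.5] lid [203.5 149.7]
0.15 [207.2 146.7] lid [203.5 149.7]
0.3 [202.1 147.1] lid [203.5 149.7]
0.5 [195.5 147.6] lid [203.5 149.7]
0.8 [185.9 148.6] lid [203.5 149.7]
```

```bash
python3 - <<'E'
from h import *
for n,k_ in(("scene",6),("top",3)):
  A={}
  for _ in range(3):
    c=bot.read_camera(n); m=teal(c).astype(np.uint8);W=cloud(c);k,l,s,_=cv2.connectedComponentsWithStats(m)
    for i in range(1,k):
        if s[i,4]>100:
            p=W[l==i]; pb=(p-[.508,.0178,0])@np.array([[.9945,-.105,0],[.105,.9945,0],[0,0,1]])
            ax=0 if abs(pb[:,1].mean())<.04 else 1
            if pb[:,2].max()>.08: continue
            key=(ax,round(pb[:,ax].mean(),2)); A.setdefault(key,[]).append(pb)
  for key,v in A.items():
    pb=np.vstack(v); ax=key[0]; o=abs(pb[:,ax]);z=pb[:,2]
    print(n,key,[(b,round(np.median(o[(z>b-.003)&(z<b+.003)]),4),int(((z>b-.003)&(z<b+.003)).sum())) for b in(.036,.04,.044,.048,.052,.056,.06) if ((z>b-.003)&(z<b+.003)).any()])
E
```

```text
scene (0, np.float64(-0.05)) [(0.036, np.float64(0.0506), 22), (0.04, np.float64(0.0506), 35), (0.044, np.float64(0.0508), 69), (0.048, np.float64(0.051), 125), (0.052, np.float64(0.051), 136), (0.056, np.float64(0.0507), 154), (0.06, np.float64(0.051), 61)]
scene (1, np.float64(0.08)) [(0.036, np.float64(0.0873), 51), (0.04, np.float64(0.0874), 108), (0.044, np.float64(0.0861), 131), (0.048, np.float64(0.0852), 119), (0.052, np.float64(0.0839), 136), (0.056, np.float64(0.082), 159), (0.06, np.float64(0.0811), 80)]
top (1, np.float64(0.08)) [(0.036, np.float64(0.0868), 35), (0.04, np.float64(0.0861), 70), (0.044, np.float64(0.0847), 76), (0.048, np.float64(0.0835), 67), (0.052, np.float64(0.0819), 76), (0.056, np.float64(0.0796), 135), (0.06, np.float64(0.0773), 175)]
```

The near flap is truly flat (0.051 at every height), but the left one still leans out about 6 mm over 22 mm, or roughly 0.27 rad. The box was sliding before the flap finished. I'll push it again with the fingertips lower (z≈0.025), so they bear on the free edge with the full lever arm.

```bash
cat >> h.py <<'E'
def goal(cx,cy,xb,yb,z,yaw=.105):
    w=np.array([cx+xb*np.cos(yaw)-yb*np.sin(yaw),cy+xb*np.sin(yaw)+yb*np.cos(yaw),z])
    o=bot.get_obs(); print(o["eef_pos"].round(4),"rows cm",(rot().T@(w-o["eef_pos"])*100).round(2))
E
python3 -c "
from h import *
print(rot().round(3)); goal(.508,.0178,0,.112,.13); goal(.508,.0178,0,.112,.025)"
```

```text
[[ 0.994  0.108 -0.   ]
 [ 0.108 -0.994  0.   ]
 [-0.    -0.    -1.   ]]
[0.4472 0.0104 0.1662] rows cm [  6.16 -11.28   3.62]
[0.4472 0.0104 0.1662] rows cm [  6.16 -11.27  14.12]
```

```bash
python3 -m jog '[[1.5,-2.8,0,0],[3,-5.6,0,0],[4.6,-8.4,0,0],[6.2,-11.3,0,0],[6.2,-11.3,2,0],[6.2,-11.3,5,0],[6.2,-11.3,8,0],[6.2,-11.3,11,0],[6.2,-11.3,13,0],[6.2,-11.3,14.2,0],[6.2,-11.3,14.2,0],[6.2,-11.3,14.2,0]]'
python3 -m jog '[[0,0.2,0,0],[0,0.4,0,0],[0,0.6,0,0],[0,0.7,0,0],[0,0.8,0,0],[0,0.9,0,0],[0,1.0,0,0],[0,1.1,0,0],[0,1.1,0,0]]'
python3 -m jog '[[0,0.1,0,0],[0,0.2,0,0],[0,0.3,0,0],[0,0.4,0,0],[0,0.4,0,0]]'
```

```text
t: 11.77
eef_pos: [0.4968, 0.129, 0.0244]
tool_rot: [-0.0, 0.999, 0.054, -0.0]
contact_force: [0.5, -0.4, -0.2]
gripper_width: 0.003
grasp_force: 0.0
t: 12.52
eef_pos: [0.4981, 0.118, 0.0243]
tool_rot: [-0.0, 0.999, 0.053, 0.0]
contact_force: [0.4, 1.7, -1.2]
gripper_width: 0.003
grasp_force: 0.7
t: 12.93
eef_pos: [0.4983, 0.1134, 0.0242]
tool_rot: [0.0, 0.999, 0.053, -0.0]
contact_force: [-0.4, 0.9, -1.0]
gripper_width: 0.001
grasp_force: 0.6
```

```bash
cat >> h.py <<'E'
def slopes(yaw=.105):
  M=np.array([[np.cos(yaw),-np.sin(yaw),0],[np.sin(yaw),np.cos(yaw),0],[0,0,1]])
  for n in("scene","top"):
    c=bot.read_camera(n); m=teal(c).astype(np.uint8);W=cloud(c);k,l,s,_=cv2.connectedComponentsWithStats(m)
    for i in range(1,k):
      if s[i,4]>30:
        p=W[l==i]; p=p[(p[:,2]>.028)&(p[:,2]<.075)]
        if len(p)<25: continue
        pb=p@M; print(n,s[i],p.mean(0).round(4))
        for ax in(0,1):
          print("   ",'xy'[ax],[(b,round(np.median(pb[:,ax][abs(pb[:,2]-b)<.003]),4)) for b in(.036,.042,.048,.054,.06) if (abs(pb[:,2]-b)<.003).sum()>3])
E
python3 -c "
from h import *
slopes();flaps()"
```

```text
scene [374 214  17   8  52] [ 0.5128 -0.0684  0.0604]
    x [(0.06, np.float64(0.5019))]
    y [(0.06, np.float64(-0.1212))]
scene [358 235  21  17 162] [0.4573 0.0136 0.049 ]
    x [(0.036, np.float64(0.4565)), (0.042, np.float64(0.4561)), (0.048, np.float64(0.456)), (0.054, np.float64(0.456)), (0.06, np.float64(0.4568))]
    y [(0.036, np.float64(-0.0405)), (0.042, np.float64(-0.0344)), (0.048, np.float64(-0.0336)), (0.054, np.float64(-0.0365)), (0.06, np.float64(-0.0339))]
scene [326 243   7  12  53] [0.4827 0.0971 0.0501]
    x [(0.036, np.float64(0.4907)), (0.042, np.float64(0.4842)), (0.048, np.float64(0.49)), (0.054, np.float64(0.4922)), (0.06, np.float64(0.4891))]
    y [(0.036, np.float64(0.0461)), (0.042, np.float64(0.0472)), (0.048, np.float64(0.0459)), (0.054, np.float64(0.0459)), (0.06, np.float64(0.0446))]
top [326 230  29   5  65] [0.5554 0.0216 0.0598]
    x [(0.054, np.float64(0.5565)), (0.06, np.float64(0.5543))]
    y [(0.054, np.float64(-0.0425)), (0.06, np.float64(-0.0369))]
top [379 239  15  26 309] [ 0.5174 -0.0733  0.0594]
    x [(0.054, np.float64(0.5085)), (0.06, np.float64(0.5066))]
    y [(0.054, np.float64(-0.1362)), (0.06, np.float64(-0.1253))]
[ 488  204  152   38 3331] [555.4  20.4] [ 7.7 67.6] 6.7 [0.5562 0.0291 0.0572] 0.0337
[384 234 134  12 534] [547.5  75.8] [ 3.6 46.3] 8.5 [0.5472 0.0788 0.0607] 0.0589
[ 353  266   29   89 1230] [513.4  98.4] [24.8  8. ] 10.7 [0.5148 0.0989 0.0587] 0.0351
```

The box stayed put this time and the left flap is nearly flat. I'll push a touch more until it meets the stop.

```bash
python3 -m jog '[[0,0.1,0,0],[0,0.1,0,0],[0,0.2,0,0],[0,0.2,0,0]]'
python3 -m jog '[[0,0.1,0,0],[0,0.1,0,0],[0,0.1,0,0]]'
python3 -m jog '[[0,-0.8,0,0],[0,-1.8,0,0],[0,-1.8,-3,0],[0,-1.8,-6,0],[0,-1.8,-9,0],[0,-1.8,-12,0],[0,-1.8,-14,0],[0,2,-14,0],[0,5,-14,0],[0,8.5,-14,0],[0,12,-14,0],[0,15.5,-14,0],[0,19,-14,0],[0,20,-14,0],[0,20,-14,0],[0,20,-14,0],[0,20,-14,0]]'
python3 -c "
from h import *
slopes();flaps()
print(bot.get_obs()['eef_pos'])"
```

```text
t: 13.42
eef_pos: [0.4986, 0.1119, 0.0243]
tool_rot: [-0.0, 0.999, 0.053, 0.0]
contact_force: [-0.7, 2.8, -0.9]
gripper_width: -0.002
grasp_force: 1.1
t: 13.67
eef_pos: [0.4987, 0.1109, 0.0243]
tool_rot: [-0.0, 0.999, 0.053, 0.0]
contact_force: [-0.9, 2.9, -2.1]
gripper_width: -0.001
grasp_force: 1.4
t: 15.08
eef_pos: [0.5201, -0.086, 0.1644]
tool_rot: [-0.0, 0.999, 0.055, 0.0]
contact_force: [0.1, 0.1, 0.1]
gripper_width: 0.0
grasp_force: 0.0
scene [375 214  17   8  54] [ 0.5126 -0.0704  0.0599]
    x [(0.054, np.float64(0.5109)), (0.06, np.float64(0.5022))]
    y [(0.054, np.float64(-0.1334)), (0.06, np.float64(-0.124))]
scene [358 235  21  17 124] [0.4576 0.0132 0.0516]
    x [(0.042, np.float64(0.4577)), (0.048, np.float64(0.4561)), (0.054, np.float64(0.4566)), (0.06, np.float64(0.4567))]
    y [(0.042, np.float64(-0.0368)), (0.048, np.float64(-0.0362)), (0.054, np.float64(-0.0331)), (0.06, np.float64(-0.0363))]
scene [319 238  14  14  84] [0.4974 0.0965 0.0525]
    x [(0.048, np.float64(0.5051)), (0.054, np.float64(0.5046)), (0.06, np.float64(0.5081))]
    y [(0.048, np.float64(
[... 449 characters left out ...]
.5018 -0.0761  0.0596]
    x [(0.054, np.float64(0.4927)), (0.06, np.float64(0.4906))]
    y [(0.054, np.float64(-0.1382)), (0.06, np.float64(-0.1276))]
top [331 277  29   5  75] [0.4602 0.0103 0.0596]
    x [(0.054, np.float64(0.4572)), (0.06, np.float64(0.459))]
    y [(0.054, np.float64(-0.0404)), (0.06, np.float64(-0.0383))]
[137 162  84  16 850] [556.  21.] [ 6.1 61.4] 6.4 [0.5568 0.0187 0.0581] 0.0364
[ 279  199   41   71 2600] [518.2 -72.4] [51.2 27.8] 5.1 [ 0.5193 -0.0727  0.059 ] 0.054
[ 87 206  12  57 109] [501.2  93.5] [47.6  5. ] 7.8 [0.5017 0.0934 0.0605] 0.0569
[154 292  71   5 182] [461.7   9.9] [ 4.1 58.5] 4.6 [0.4618 0.0082 0.0604] 0.057
[ 0.52008965 -0.08621194  0.1644011 ]
```

The left strip now matches the far one (5 px, straight to 1 mm). Now the right end the same way: fold it down, lower the tips, press on the free edge.

```bash
python3 -c "
from h import *
goal(.509,.0155,0,-.109,.066)"
```

```text
[ 0.5201 -0.0862  0.1644] rows cm [-0.04  0.67  9.84]
```

```bash
python3 -m jog '[[0,0.7,2.5,0],[0,0.7,5,0],[0,0.7,7.5,0],[0,0.7,9,0],[0,0.7,9.8,0],[0,0.7,9.8,0]]'
python3 -m jog '[[0,0,0.4,0],[0,0,0.8,0],[0,0,1.2,0],[0,-0.1,1.6,0],[0,-0.2,2,0],[0,-0.3,2.4,0],[0,-0.5,2.8,0],[0,-0.7,3.0,0],[0,-0.9,3,0],[0,-0.9,3,0]]'
python3 -m jog '[[0,0.5,0,0],[0,1,0,0],[0,1.2,0.5,0],[0,1.2,1.1,0],[0,1.2,1.1,0]]'
python3 -c "
from h import *
slopes()"
```

```text
t: 15.73
eef_pos: [0.5197, -0.094, 0.0648]
tool_rot: [-0.0, 0.999, 0.054, -0.002]
contact_force: [-0.1, -0.6, 0.1]
gripper_width: 0.003
grasp_force: 0.0
t: 16.57
eef_pos: [0.5195, -0.0859, 0.0361]
tool_rot: [0.0, 0.999, 0.054, -0.0]
contact_force: [0.4, -0.2, -0.5]
gripper_width: -0.003
grasp_force: 0.3
t: 16.98
eef_pos: [0.5202, -0.0982, 0.024]
tool_rot: [-0.0, 0.999, 0.053, -0.001]
contact_force: [-0.6, 0.9, -0.0]
gripper_width: -0.003
grasp_force: 0.0
scene [358 234  21  15 144] [0.4579 0.0105 0.0504]
    x [(0.036, np.float64(0.4555)), (0.042, np.float64(0.4564)), (0.048, np.float64(0.4561)), (0.054, np.float64(0.4564)), (0.06, np.float64(0.457))]
    y [(0.036, np.float64(-0.0493)), (0.042, np.float64(-0.0371)), (0.048, np.float64(-0.0383)), (0.054, np.float64(-0.0366)), (0.06, np.float64(-0.035))]
scene [319 238  14  14  86] [0.4972 0.0967 0.0525]
    x [(0.042, np.float64(0.5023)), (0.048, np.float64(0.5077)), (0.054, np.float64(0.5011)), (0.06, np.float64(0.5044))]
    y [(0.042, np.float64(0.0429)), (0.048, np.float64(0.0446)), (0.054, np.float64(0.0442)), (0.06, np.float64(
[... 382 characters left out ...]
float64(-0.1238)), (0.06, np.float64(-0.1187))]
top [303 247   5  25  72] [0.4994 0.0931 0.0579]
    x [(0.054, np.float64(0.5042)), (0.06, np.float64(0.5072))]
    y [(0.054, np.float64(0.042)), (0.06, np.float64(0.0399))]
top [381 258   7   7  41] [ 0.4988 -0.0707  0.0547]
    x [(0.042, np.float64(0.4879)), (0.048, np.float64(0.489)), (0.054, np.float64(0.489)), (0.06, np.float64(0.4883))]
    y [(0.042, np.float64(-0.1301)), (0.048, np.float64(-0.1268)), (0.054, np.float64(-0.1235)), (0.06, np.float64(-0.1193))]
top [331 277  29   5  73] [0.4601 0.0103 0.0593]
    x [(0.054, np.float64(0.4569)), (0.06, np.float64(0.4588))]
    y [(0.054, np.float64(-0.0343)), (0.06, np.float64(-0.0382))]
```

```bash
python3 -m jog '[[0,-0.2,0,0],[0,-0.4,0,0],[0,-0.6,0,0],[0,-0.8,0,0],[0,-0.9,0,0],[0,-1,0,0],[0,-1.1,0,0],[0,-1.2,0,0],[0,-1.3,0,0],[0,-1.4,0,0],[0,-1.5,0,0],[0,-1.5,0,0]]'
python3 -m jog '[[0,-0.1,0,0],[0,-0.2,0,0],[0,-0.3,0,0],[0,-0.3,0,0]]'
python3 -m jog '[[0,-0.1,0,0],[0,-0.2,0,0],[0,-0.3,0,0],[0,-0.3,0,0]]'
python3 -m jog '[[0,0.8,0,0],[0,1.8,0,0],[0,1.8,-3,0],[0,1.8,-6,0],[0,1.8,-9,0],[0,1.8,-12,0],[0,1.8,-14,0],[-2,0,-14,0],[-4,-3,-14,0],[-6,-6,-14,0],[-6,-9,-14,0],[-6,-9,-14,0],[-6,-9,-14,0],[-6,-9,-14,0]]'
python3 -c "
from h import *
slopes();c=flaps();cv2.imwrite('pics/w8.png',c['pixels'][...,::-1])"
```

```text
t: 18.08
eef_pos: [0.5194, -0.0829, 0.0253]
tool_rot: [-0.0, 0.999, 0.053, -0.0]
contact_force: [-0.5, -1.3, -1.5]
gripper_width: 0.0
grasp_force: 0.6
t: 18.42
eef_pos: [0.5191, -0.0798, 0.0252]
tool_rot: [-0.0, 0.999, 0.054, -0.0]
contact_force: [0.2, -2.0, -0.8]
gripper_width: 0.003
grasp_force: 0.6
t: 18.75
eef_pos: [0.5188, -0.0771, 0.0253]
tool_rot: [0.0, 0.999, 0.053, -0.0]
contact_force: [0.0, -2.3, -2.6]
gripper_width: 0.003
grasp_force: 1.2
t: 19.92
eef_pos: [0.4502, 0.0051, 0.1655]
tool_rot: [0.0, 0.999, 0.053, 0.0]
contact_force: [-0.0, -0.4, -0.7]
gripper_width: 0.001
grasp_force: 0.0
scene [358 235  20  17 143] [0.4576 0.0141 0.0496]
    x [(0.036, np.float64(0.4573)), (0.042, np.float64(0.4567)), (0.048, np.float64(0.4567)), (0.054, np.float64(0.4561)), (0.06, np.float64(0.4562))]
    y [(0.036, np.float64(-0.0469)), (0.042, np.float64(-0.0351)), (0.048, np.float64(-0.0288)), (0.054, np.float64(-0.0355)), (0.06, np.float64(-0.0305))]
scene [318 238  15  13  84] [0.4972 0.0989 0.0528]
    x [(0.048, np.float64(0.5066)), (0.054, np.float64(0.5029)), (0.06, np.float64(0.5059))]
    y [(0.048, np.float64(0.0462)), (0.054, np.float64(0.0465)), (0.06, np.float64(0.0463))]
top [325 230  29   5  63] [0.5553 0.0233 0.0598]
    x [(0.054, np.float64(0.5563)), (0.06, np.float64(0.5546))]
    y [(0.054, np.float64(-0.0444)), (0.06, np.float64(-0.0346))]
top [301 247   5  25  71] [0.4992 0.0956 0.0574]
    x [(0.054, np.float64(0.5025)), (0.06, np.float64(0.5085))]
    y [(0.054, np.float64(0.0442)), (0.06, np.float64(0.0424))]
[261  76  91   7 510] [555.5  23.9] [ 4.9 59.7] 6.5 [0.5556 0.0236 0.06  ] 0.055
[418 117   7  71 264] [516.  -59.2] [49.   4.9] 6.3 [ 0.5133 -0.0593  0.0603] 0.0564
[189 118   9  71 336] [499.7  96.9] [49.7  5.5] 6.8 [0.5002 0.0966 0.0603] 0.0555
[265 216  86   6 432] [460.5  13.4] [ 4.9 60. ] 6.7 [0.4606 0.0128 0.0601] 0.056
```

View pics/w8.png

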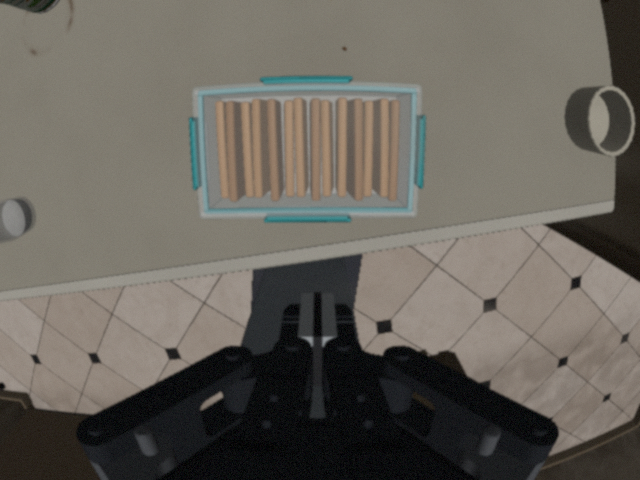

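The wrist view shows all four flaps as equal thin strips: (307,79), (194,152), (420,151) and (308,217). Because the left flap looked fine from here before and wasn't, I'll check the outer faces of the right and left flaps from the side.

```bash
cat >> h.py <<'E'
def prof(yaw=.105):
    M=np.array([[np.cos(yaw),-np.sin(yaw),0],[np.sin(yaw),np.cos(yaw),0],[0,0,1]])
    c=bot.read_camera("wrist"); f=240/np.tan(np.radians(c["fovy"])/2);T=np.array(c["pose"])
    u,v=np.meshgrid(np.arange(640),np.arange(480)); a,b=(u-c["cx"]),(v-c["cy"]); r=np.hypot(a,b)+1e-9; t=r/f
    d=c["depth"]; P=np.stack([a/r*np.tan(t)*d,b/r*np.tan(t)*d,d],-1); W=(P@T[:3,:3].T+T[:3,3])@M
    k,l,s,_=cv2.connectedComponentsWithStats(teal(c).astype(np.uint8))
    for i in range(1,k):
        if s[i,4]>150:
            p=W[l==i]
            print(s[i],[(b,*np.median(p[abs(p[:,2]-b)<.003,:2],0).round(4)) for b in(.036,.042,.048,.054,.06) if (abs(p[:,2]-b)<.003).sum()>5])
E
python3 -m jog '[[0,3,0,0],[0,6,0,0],[0,9,0,0],[0,12,0,0],[0,14,0,0],[0,14,0,0],[0,14,0,0],[0,14,0,0]]'
python3 -c "
from h import *
prof()"
python3 -m jog '[[0,-3,0,0],[0,-6,0,0],[0,-9,0,0],[0,-12,0,0],[0,-15,0,0],[0,-18,0,0],[0,-21,0,0],[0,-24,0,0],[0,-27,0,0],[0,-29,0,0],[0,-29,0,0],[0,-29,0,0],[0,-29,0,0]]'
python3 -c "
from h import *
prof()
slopes()"
```

```text
t: 20.73
eef_pos: [0.4644, -0.1332, 0.1651]
tool_rot: [-0.0, 0.999, 0.053, -0.0]
contact_force: [-0.7, 1.0, -0.4]
gripper_width: 0.004
grasp_force: 0.0
[ 85  86  76  16 374] [(0.054, np.float64(0.5567), np.float64(-0.0458)), (0.06, np.float64(0.5548), np.float64(-0.0387))]
[ 213  114   20   75 1087] [(0.036, np.float64(0.5084), np.float64(-0.1166)), (0.042, np.float64(0.5081), np.float64(-0.1167)), (0.048, np.float64(0.5092), np.float64(-0.1164)), (0.054, np.float64(0.5079), np.float64(-0.1161)), (0.06, np.float64(0.5076), np.float64(-0.1134))]
[ 97 218  68   5 294] [(0.054, np.float64(0.4573), np.float64(-0.0423)), (0.06, np.float64(0.4599), np.float64(-0.0373))]
t: 21.87
eef_pos: [0.4333, 0.1548, 0.1652]
tool_rot: [0.0, 0.999, 0.054, -0.0]
contact_force: [0.5, 0.4, 0.1]
gripper_width: 0.001
grasp_force: 0.0
[472  86  76  15 372] [(0.054, np.float64(0.5565), np.float64(-0.0186)), (0.06, np.float64(0.5546), np.float64(-0.0326))]
[403 114  14  73 589] [(0.054, np.float64(0.4966), np.float64(0.0467)), (0.06, np.float64(0.5046), np.float64(0.0447))]
[469 217  68   6 296] [(0.054, np.flo
[... 751 characters left out ...]
29   5  64] [0.5554 0.0232 0.0597]
    x [(0.054, np.float64(0.5561)), (0.06, np.float64(0.5545))]
    y [(0.054, np.float64(-0.0175)), (0.06, np.float64(-0.0387))]
top [378 241   5  24  50] [ 0.5148 -0.0608  0.0606]
    x [(0.06, np.float64(0.5072))]
    y [(0.06, np.float64(-0.1144))]
top [301 247   5  25  71] [0.4989 0.0956 0.0575]
    x [(0.036, np.float64(0.497)), (0.054, np.float64(0.5065)), (0.06, np.float64(0.5065))]
    y [(0.036, np.float64(0.0456)), (0.054, np.float64(0.0426)), (0.06, np.float64(0.0427))]
top [330 277  29   5  75] [0.46   0.0126 0.0597]
    x [(0.054, np.float64(0.4571)), (0.06, np.float64(0.4589))]
    y [(0.054, np.float64(-0.0405)), (0.06, np.float64(-0.0343))]
```

All three flaps are flat to within 1 mm, the far one is unchanged, and the box has crept about 16 mm. The arm is clear, so I'm handing in.

```bash
python3 -c "
from station import bot
print(bot.hand_in())"
```

```text
the job is handed in; nothing more can be done
None
```

I locked the near, left and right flaps in that order and handed the job in (no verdict came back); by camera all three lie flat, the far flap is unchanged, and the box crept about 16 mm, with wrist force readings of about 4 N at most.

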